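Bed a block down on its parallels in the drill vise

TASK

The block in the blue drill vise rode up as the jaw was tightened, and one of the two steel parallels under it has slipped out to the side. Push that parallel back under the block until its end is level with the other one's, then tap the block down with the soft mallet, gently so that it is never struck or pressed hard, until it lies flat and tight on both parallels and neither will slide any more. Stand the mallet back on the bench on its face, touch the block only with the mallet, and leave the other tools as they lie.

Things in the scene. Friction and masses are not known exactly. Their poses are not given: they have to be found in the camera images.
- vise: blue drill-press vise fixed on the bench, 215 mm long (x), foot 136 mm wide (y). Origin half-way between the jaw faces, near bench level (0 to 6 mm above it), z up; x points from the screw and tommy bar (roughly on the robot's side) to the fixed jaw, y runs along the jaws. Steel bed 45 mm, jaw tops 86 mm above the origin; jaws 100 mm long, faces 28 mm either side of x = 0. Nothing on it moves.
- block: bright steel block 56 x 110 x 40 mm (x, y, z), about 1.9 kg, gripped between the jaws, dark round spots and a scribed cross on top. Origin at the centre of its underside, y along the jaws. Starts 3 to 6 mm too high, leaning up to 0.035 rad so that one end (in y) may be higher. Seated: flat, underside 65 mm above the vise's origin. More than 34 N on its finished top would mark it.
- block_top (a point): centre of the block's top, z normal to it; 105 mm above the vise's origin when seated. Pushed down it slips in the jaws and stays where left: 10 to 17 N at the middle start it (differs each time), each 10 mm/s takes 6 N more. With one end down: 17 to 24 N at the middle, 11 to 15 N at 35 mm toward the high end. Seated, it yields no more to 25 N. Speed over 15 mm/s hits too hard.
- parallel_a: ground steel parallel, bar 12 x 150 x 20 mm (x, y, z) with dark round spots in its sides, on the vise's bed along one jaw under the block, its centre 21 mm from the vise's x = 0. Origin at the centre of its underside, y along the bar. Either one may lie at the near jaw and be the slipped one, which is 30 to 50 mm off toward the vise's -y. Loose, it slides at 1 to 2 N.
- parallel_b: the other parallel of the pair, same size and looks; centred, each sticks out 25 mm past both ends of the jaws and 20 mm past the block
- mallet_head (a point): centre of the head of a soft-faced mallet standing on its white face on the bench. The head is upright, 64 mm high and 36 mm across with flat cheeks at its +y and -y sides; faces 32 mm below (white) and above (orange) this point. The handle leaves it level along -x at this height, reaching 142 mm from here, 17 to 25 mm thick. 0.45 kg, nearly all in the head: grip the head by its cheeks.
- mallet: the same mallet; origin at the centre of its lower face, same axes
- caliper: digital caliper 54 x 190 x 10 mm lying on the bench; origin at the centre of its underside, as for the next two
- tip_box: small orange box with a dark lid, 44 x 64 x 26 mm
- weld_magnet: red arrow-shaped welding magnet 74 x 103 x 16 mm

How it is judged:
On the way, in this order (a step that is already met when the one before it is completed fails the run):
1. the parallel that had slipped out lies under the block again, its ends level with those of the other (within 5 mm) (y of parallel_a in the frame of parallel_b between -0.005 and 0.005 m and y of parallel_a in the frame of vise between -0.012 and 0.012 m and y of parallel_b in the frame of vise between -0.012 and 0.012 m), for 0.2 s.
2. the block has been tapped down flat and tight on both parallels (contact force between block and parallel_a above 1 N and contact force between block and parallel_b above 1 N and z of block_top in the frame of vise below 0.1065 m and angle between the z axis of block and the z axis of vise, either way round below 0.015 rad), for 0.2 s.
At the end, for the whole second after the job is handed in: Parallels level with each other within 5 mm and centred within 12 mm; block pressing on each with over 1 N, its top at most 106.5 mm above the vise's origin, flat within 0.015 rad; mallet at rest upright on its face on the bench, clear of the vise; other tools within 30 mm of their places (all of step 1 and all of step 2 and angle between mallet's own z axis and vertical below 0.1 rad and height (world z) of mallet_head between 0.024 and 0.04 m and contact force between mallet and vise below 0.1 N and linear speed of mallet below 0.02 m/s and distance of each of caliper, tip_box, weld_magnet from where it was at the start of the episode below 0.03 m); the robot touches nothing.
It fails at once if the mallet hits or presses the block with more than 34 N (contact force between mallet and block above 34 N).
It fails at once if the gripper or arm pushes on the block itself (more than 2 N) (contact force between any of the fingers, the arm and block above 2 N).
It fails at once if one of the other tools is shoved more than 30 mm (distance of any of caliper, tip_box, weld_magnet from where it was at the start of the episode above 0.03 m).
It also fails if it takes over 72 s, if anything falls off the work surface, if the arm or the gripper's body presses on something with over 40 N, if the wrist force passes 120 N, or if a joint passes its speed limit or range.

ROBOT

A 6-joint arm with a two-finger parallel gripper is mounted at the origin on a cart in front of the work surface, level with it; the furniture and walls round the work are solid. World frame = base frame: x ahead of the robot, y to its left, z up, the work surface at z = 0. Lengths are in m, angles in rad, forces in N, time in s.
With the tool pointing down it reaches from about 0.375 to 0.925 m from the base axis. Payload 5.7 kg.
Tool frame: the origin (TCP) lies between the finger pads; the fingertips stand r.tips_ahead ahead of it and the grasp point (between the pads) lies 5 mm behind it (r.tips_ahead is the distance from the TCP to the fingertips, in m); z points along the fingers, y is the line along which they close (so a half turn about z gives the same grasp; the last joint's range is limited). The gripper opens to 88 mm and grips with 3 to 60 N. Pads are 20 mm wide; open, the fingers measure 115 mm over their backs; the gripper's body (75 mm by 178 mm) begins 61 mm behind the grasp point.
Start: joints at [1.153, 0.359, 1.51, -0, 1.272, -0.115], TCP at [0.179, 0.573, 0.237] pointing down, gripper open.
Joint ranges: [-2.97, 2.97], [-1.01, 2.36], [0.21, 2.38], [-0.96, 4.11], [0.2, 2.71], [-2.98, 2.98]. Speed limits (rad/s): [2.39, 2.39, 3.14, 3.14, 3.14, 3.14].

INTERFACE

Orientations are given as a 3x3 rotation matrix whose columns are the frame's x, y, z axes.
In Python, from rig import readout, viewer, r, finder gives the robot as it stands.
- The arm moves only by the shell command python3 -m handwheel 'ROWS' [FORCE]. ROWS is JSON, a list of rows, each an object of numbers: "dx", "dy", "dz": the shift along the tool's x, y, z in m; "roll": the turn about the tool's z in degrees; "claw": the closure, from 0 (fully open) to 1 (shut). A call has exactly 10 rows; each row is the pose to reach, as a shift and turn from the pose commanded when the call began, along the tool's axes at that moment; what a row does not reach only later rows make up. A row lasts 1/12 s, in which the tool goes at most 41.7 mm and 7.16 degrees, less where a joint would pass 70% of its speed; a pose out of reach is approached as far as the arm can. A call with a gripper value outside its range is refused whole. The fingers move at their own pace and stop on an object; FORCE is the grip in N (left out, the last holds). Time passes only in rows, so rows that repeat a pose let the fingers close, or fill a call up. It gives the time, the measured TCP pose, the force, the opening and the grip force at its end, in the units of the state.
- readout.read_state(): the state, without advancing time (a new reading comes with each control period).
- viewer.get_image(name): name is "scene" or "top" or "wrist"; returns a dict with "pixels" (420x560x3 uint8, blue, green, red), "z_map" (420x560 float32, m along the optical axis (not along the pixel's ray), 0 where there is no reading), "fx", "fy", "cx", "cy" (pixels), "rvec" (rotation vector, rad) and "tvec" (3), from world to camera coordinates, as OpenCV has them. Camera axes: x right, y down, z forward; pixel columns grow to the right and rows downward; lengths in m; the calibration is good to about 2 mm. A picture is of the moment at which its call begins.
- r.hand_in(): hands the job in; it is judged then, once.
Trained networks look in a picture, given as the dict that the camera call returned (one of the last four; its "shot" number tells which), for a name from the list of things; names that differ only in an ending like _2 or _b are one class to them, and where a whole thing is asked for, a point or a joint stands for the part that bears it (a point fixed in the world has none). Each returns a list of dicts, best first, with "score" (0 to 1); they miss things now and then, are a little off and sometimes report something else, mostly with a low value. They report only what shows in the picture. A call takes as long as a camera call.
- finder.find_in(picture, target): "point" ([x, y, z] in m, in the coordinates of the camera as it stood for that picture, good to about 4 mm: the middle of the surface that is visible of it).
- finder.mark_of(picture, target): "point" ([x, y, z] in m, in the coordinates of the camera as it stood for that picture, good to about 4 mm: a listed point, or the origin of a listed thing).
The state is a dict: "time": time; "joints": joint angles; "qvel": joint speeds; "joint_efforts": joint torques, N m; "eef_pos": TCP position; "ee_rot": TCP orientation; "ft_force": force on the tool from outside, world axes, zero at the start; "moment": the same for the moment, N m; "width": finger opening in m; "gripper_force": force on a finger pad.
Only numpy, scipy, OpenCV 4.12 (cv2) and the standard library are available. Lean on these libraries where they do the work, as an engineer would, in place of code of your own. Each camera call takes 0.05 s, during which the arm holds its last target. There are 200 camera calls.

## Working session

There is one attempt and no reset: what is moved stays moved. The work goes in short steps, Python scripts to look and compute and a shell command to move; the robot and the scene stay as the last step left them, time stands still between calls to the robot, and variables do not carry over. Pictures are saved under pics/ and viewed, at most 10 in all, crops included, and the job is handed in when it is done.

```bash
ls; mkdir -p pics
cat > h.py <<'E'
import numpy as np,cv2
from rig import readout, viewer, r, finder
def w(p,pt):
    R=cv2.Rodrigues(np.array(p["rvec"],float))[0]
    return R.T@(np.array(pt,float).ravel()-np.array(p["tvec"],float).ravel())
def cloud(p):
    z=p["z_map"].astype(float);v,u=np.indices(z.shape)
    c=np.stack([(u-p["cx"])*z/p["fx"],(v-p["cy"])*z/p["fy"],z],-1)
    R=cv2.Rodrigues(np.array(p["rvec"],float))[0]
    W=(c-np.array(p["tvec"],float).ravel())@R
    W[z==0]=np.nan
    return W
def px(p,W):
    q,_=cv2.projectPoints(np.array(W,float).reshape(-1,3),np.array(p["rvec"],float),np.array(p["tvec"],float),np.array([[p["fx"],0,p["cx"]],[0,p["fy"],p["cy"]],[0,0,1]]),None)
    return q.reshape(-1,2)
E
python3 - <<'E'
from h import *
s=readout.read_state();print(s["time"],s["eef_pos"],np.round(s["ee_rot"],3).tolist(),s["width"],r.tips_ahead)
for n in("top","scene"):
    p=viewer.get_image(n);cv2.imwrite(f"pics/{n}0.png",p["pixels"])
    np.savez(f"{n}0.npz",W=cloud(p),pix=p["pixels"])
    for t in("vise","block","block_top","parallel_a","mallet_head","mallet","caliper","tip_box","weld_magnet"):
        print(n,t,[(round(d["score"],2),np.round(w(p,d["point"]),3).tolist()) for d in finder.mark_of(p,t)[:3]])
    print(n,"fp",[(round(d["score"],2),np.round(w(p,d["point"]),3).tolist()) for d in finder.find_in(p,"parallel_a")[:3]])
E
```

```text
pics
0.0 [0.17865417 0.57210166 0.23584086] [[-0.954, 0.298, -0.001], [0.298, 0.954, -0.002], [0.0, -0.002, -1.0]] 0.08771640471097808 0.014
top vise [(0.69, [0.581, -0.008, -0.003])]
top block [(0.62, [0.58, -0.006, 0.071])]
top block_top [(0.82, [0.576, -0.008, 0.109])]
top parallel_a [(0.67, [0.557, -0.048, 0.045])]
top mallet_head [(0.88, [0.646, -0.27, 0.028])]
top mallet [(0.76, [0.646, -0.267, 0.002])]
top caliper [(0.91, [0.482, -0.207, 0.0])]
top tip_box [(0.69, [0.536, 0.136, -0.003])]
top weld_magnet [(0.65, [0.557, 0.242, 0.0])]
top fp [(0.79, [0.555, -0.094, 0.067])]
scene vise [(0.8, [0.582, -0.006, 0.002])]
scene block [(0.66, [0.58, -0.006, 0.073]), (0.43, [0.48, -0.203, 0.004])]
scene block_top [(0.66, [0.583, -0.009, 0.111])]
scene parallel_a [(0.9, [0.557, -0.044, 0.046])]
scene mallet_head []
scene mallet [(0.98, [0.644, -0.267, 0.001])]
scene caliper [(0.82, [0.482, -0.204, 0.001]), (0.64, [0.653, -0.273, 0.032])]
scene tip_box [(0.9, [0.535, 0.136, 0.001]), (0.64, [0.649, -0.272, 0.029])]
scene weld_magnet [(0.9, [0.556, 0.248, -0.0])]
scene fp [(0.87, [0.554, -0.092, 0.061]), (0.46, [0.596, -0.069, 0.062])]
```

View pics/top0.png

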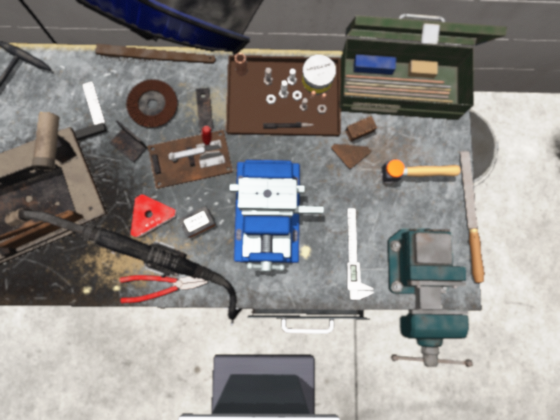

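View pics/scene0.png

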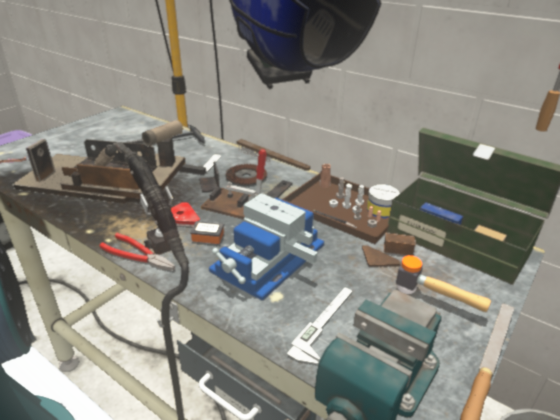

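Run:
```python
from h import *
for n in("top","scene"):
    W=np.load(n+"0.npz")["W"].reshape(-1,3);W=W[~np.isnan(W[:,0])]
    x,y,z=W.T
    def rect(m,l):
        q=W[m]; 
        if len(q)>20:
            rc=cv2.minAreaRect((q[:,:2]*1000).astype(np.float32));print(n,l,len(q),np.round(rc[0]),np.round(rc[1]),round(rc[2],1),'z',np.round(np.percentile(q[:,2],[5,50,95]),4))
    m=(abs(x-.58)<.06)&(abs(y)<.09)&(z>.1)&(z<.125);rect(m,"block")
    q=W[m];A=np.c_[q[:,:2]-[.58,-.007],np.ones(len(q))]
    print("plane",np.linalg.lstsq(A,q[:,2],rcond=None)[0])
    rect((abs(x-.58)<.1)&(abs(y)<.07)&(z>.08)&(z<.095),"jaws")
    rect((abs(x-.555)<.03)&(y<-.064)&(y>-.18)&(z>.059)&(z<.075),"par near -y")
    rect((abs(x-.60)<.02)&(y<-.064)&(y>-.18)&(z>.059)&(z<.075),"par far -y")
    rect((abs(x-.60)<.02)&(y>.05)&(y<.18)&(z>.059)&(z<.075),"par far +y")
    rect((abs(x-.646)<.05)&(abs(y+.27)<.05)&(z>.055)&(z<.075),"head top")
    rect((abs(x-.58)<.2)&(y>-.34)&(y<-.23)&(z>.03)&(z<.05),"handle")
```

```text
top block 1679 [579.  -8.] [110.  56.] 89.7 z [0.1079 0.1107 0.1132]
plane [0.01662492 0.00102879 0.11056917]
top jaws 1914 [577.  -8.] [143. 107.] 0.6 z [0.0815 0.0848 0.0879]
top par near -y 178 [558. -92.] [55. 13.] 89.1 z [0.0617 0.0643 0.0674]
top par far -y 48 [599. -74.] [14. 11.] 89.8 z [0.0623 0.0646 0.0669]
top par far +y 57 [600.  58.] [13. 16.] 1.3 z [0.0613 0.0645 0.0668]
top head top 241 [ 647. -270.] [34. 35.] 88.1 z [0.0596 0.0631 0.0659]
top handle 350 [ 587. -287.] [385. 107.] 0.8 z [0.0311 0.0401 0.0492]
scene block 1154 [578.  -8.] [113.  59.] 89.7 z [0.1023 0.1111 0.1126]
plane [0.07038335 0.01688957 0.1105238 ]
scene jaws 1176 [576.  -9.] [111. 144.] 89.2 z [0.0811 0.0853 0.0927]
scene par near -y 186 [559. -89.] [62. 28.] 71.6 z [0.0601 0.0643 0.0663]
scene par far -y 59 [594. -74.] [18. 25.] 87.4 z [0.0601 0.0647 0.0666]
scene head top 256 [ 646. -271.] [35. 35.] 19.4 z [0.0568 0.0631 0.0649]
scene handle 522 [ 704. -296.] [146. 112.] 9.8 z [0.031  0.0395 0.0484]
```

The top view shows the vise at (268,195) with its screw toward the robot, and the slipped parallel at (312,211) on the near jaw. The mallet is at (397,170) with its handle toward -y, and a torch and cable lie around (165,255). I'll check corridor heights and the handle direction before moving.

Run:
```python
from h import *
d=np.load("top0.npz");W=d["W"].reshape(-1,3);W=W[~np.isnan(W[:,0])]
x,y,z=W.T
for y0 in np.arange(-.35,.6,.05):
    print(round(y0,2),[ (round(float(np.nanmax(z[m])),2) if (m:=(abs(y-y0-.025)<.025)&(abs(x-x0-.05)<.05)&(z<.9)).any() else None) for x0 in np.arange(.1,.9,.1)])
m=(abs(x-.646)<.04)&(y<-.30)&(y>-.44)&(z>.02)&(z<.06);q=W[m][:,:2]
print(len(q),np.polyfit(q[:,1],q[:,0],1),q.min(0),q.max(0))
s=readout.read_state();R=np.array(s["ee_rot"]);print(R.T@(np.array([.558,-.155,.14])-s["eef_pos"]))
```

```text
-0.35 [-0.81, 0.09, 0.13, 0.13, 0.11, 0.05, 0.09, 0.22]
-0.3 [-0.81, 0.06, 0.13, 0.13, 0.12, 0.07, 0.09, 0.22]
-0.25 [-0.81, -0.81, 0.01, 0.01, 0.01, 0.01, 0.09, 0.22]
-0.2 [0.0, -0.81, 0.01, 0.01, 0.01, 0.01, 0.09, 0.22]
-0.15 [0.0, -0.81, 0.0, 0.0, 0.07, 0.0, 0.03, 0.06]
-0.1 [0.0, -0.81, 0.0, 0.05, 0.11, 0.11, 0.04, 0.06]
-0.05 [0.0, -0.81, 0.0, 0.07, 0.12, 0.11, 0.03, 0.06]
-0.0 [0.0, -0.81, 0.0, 0.08, 0.12, 0.47, 0.47, 0.35]
0.05 [0.0, -0.81, 0.04, 0.06, 0.07, 0.16, 0.49, 0.32]
0.1 [0.0, -0.81, 0.01, 0.11, 0.03, 0.16, 0.5, 0.31]
0.15 [0.0, -0.81, 0.02, 0.14, 0.03, 0.06, 0.49, 0.3]
0.2 [-0.81, -0.81, 0.02, 0.17, 0.02, 0.03, 0.45, 0.27]
0.25 [-0.81, -0.81, 0.02, 0.17, 0.17, 0.05, 0.39, 0.04]
0.3 [-0.81, -0.81, 0.0, 0.17, 0.17, 0.04, 0.05, 0.04]
0.35 [-0.81, -0.81, 0.0, 0.0, 0.17, 0.15, 0.14, 0.03]
0.4 [-0.8, -0.81, 0.0, 0.09, 0.15, 0.15, 0.15, 0.01]
0.45 [-0.81, -0.81, 0.0, 0.09, 0.12, 0.1, 0.0, 0.02]
0.5 [-0.81, -0.81, 0.0, 0.07, 0.08, 0.1, 0.0, 0.02]
0.55 [-0.81, -0.81, -0.81, None, None, 0.0, 0.0, 0.02]
540 [-0.03694591  0.63563801] [ 0.63831986 -0.41228256] [ 0.66289464 -0.30005402]
[-0.57885169 -0.58150161  0.0966641 ]
```

```bash
python3 -m handwheel '[{"dx":-0.579,"dy":-0.581,"dz":-0.02,"roll":72,"claw":1},{"dx":-0.579,"dy":-0.581,"dz":-0.02,"roll":72,"claw":1},{"dx":-0.579,"dy":-0.581,"dz":-0.02,"roll":72,"claw":1},{"dx":-0.579,"dy":-0.581,"dz":-0.02,"roll":72,"claw":1},{"dx":-0.579,"dy":-0.581,"dz":-0.02,"roll":72,"claw":1},{"dx":-0.579,"dy":-0.581,"dz":-0.02,"roll":72,"claw":1},{"dx":-0.579,"dy":-0.581,"dz":-0.02,"roll":72,"claw":1},{"dx":-0.579,"dy":-0.581,"dz":-0.02,"roll":72,"claw":1},{"dx":-0.579,"dy":-0.581,"dz":-0.02,"roll":72,"claw":1},{"dx":-0.579,"dy":-0.581,"dz":-0.02,"roll":72,"claw":1}]' 10
cat >> h.py <<'E'
def go(t):
    s=readout.read_state();R=np.array(s["ee_rot"])
    print("t",round(s["time"],2),"pos",np.round(s["eef_pos"],4),"toolx_deg",round(np.degrees(np.arctan2(R[1,0],R[0,0])),2),"tool z",np.round(R[:,2],4),"F",np.round(s["ft_force"],2),"w",round(s["width"],4),"delta",np.round(R.T@(np.array(t)-s["eef_pos"]),4))
E
python3 -c "
from h import *;go([.558,-.155,.255])"
```

```text
time: 1.93
eef_pos: [0.3721, 0.2016, 0.2472]
ee_rot: [[-0.012, 1.0, 0.001], [1.0, 0.012, 0.0], [0.0, 0.001, -1.0]]
ft_force: [0.4, 0.5, 0.2]
width: 0.0246
gripper_force: 0.0
t 1.93 pos [0.3721 0.2016 0.2472] toolx_deg 90.7 tool z [ 9.e-04  3.e-04 -1.e+00] F [0.36 0.47 0.24] w 0.0246 delta [-0.3588  0.1816 -0.0077]
```

```bash
python3 -m handwheel '[{"dx":-0.36,"dy":0.182,"roll":0.7,"claw":1},{"dx":-0.36,"dy":0.182,"roll":0.7,"claw":1},{"dx":-0.36,"dy":0.182,"roll":0.7,"claw":1},{"dx":-0.36,"dy":0.182,"roll":0.7,"claw":1},{"dx":-0.36,"dy":0.182,"roll":0.7,"claw":1},{"dx":-0.36,"dy":0.182,"roll":0.7,"claw":1},{"dx":-0.36,"dy":0.182,"roll":0.7,"claw":1},{"dx":-0.36,"dy":0.182,"roll":0.7,"claw":1},{"dx":-0.36,"dy":0.182,"roll":0.7,"claw":1},{"dx":-0.36,"dy":0.182,"roll":0.7,"claw":1}]'
python3 - <<'E'
from h import *
go([.558,-.155,.066])
p=viewer.get_image("wrist");cv2.imwrite("pics/w1.png",p["pixels"]);np.savez("w1.npz",W=cloud(p),pix=p["pixels"])
print(px(p,[[.558,-.12,.065],[.6,-.083,.065],[.58,-.008,.11]]))
E
```

```text
t 1.93 pos [0.3721 0.2016 0.2472] toolx_deg 90.7 tool z [ 9.e-04  3.e-04 -1.e+00] F [0.36 0.47 0.24] w 0.0246 delta [-0.3589  0.1814  0.1813]
[[431.1512144  453.28400914]
 [471.61687174 429.6694958 ]
 [487.20296113 410.40363462]]invalid input at $[0]: expected keys dx, dy, dz, roll, claw
```

View pics/w1.png

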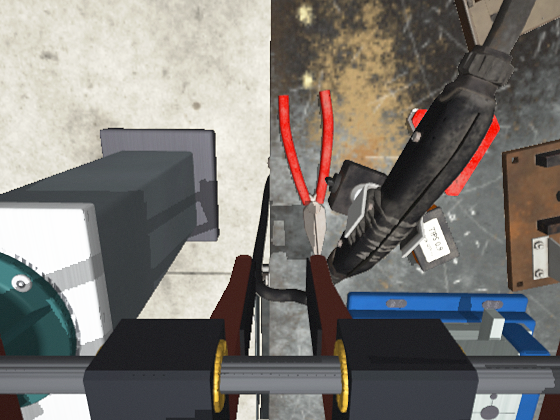

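The wrist view shows the pliers, the torch, and the vise at the right edge (440,360). The move was refused because every row needs all its keys, so I'll resend it.

```bash
python3 -m handwheel '[{"dx":-0.36,"dy":0.182,"dz":0,"roll":0.7,"claw":1},{"dx":-0.36,"dy":0.182,"dz":0,"roll":0.7,"claw":1},{"dx":-0.36,"dy":0.182,"dz":0,"roll":0.7,"claw":1},{"dx":-0.36,"dy":0.182,"dz":0,"roll":0.7,"claw":1},{"dx":-0.36,"dy":0.182,"dz":0,"roll":0.7,"claw":1},{"dx":-0.36,"dy":0.182,"dz":0,"roll":0.7,"claw":1},{"dx":-0.36,"dy":0.182,"dz":0,"roll":0.7,"claw":1},{"dx":-0.36,"dy":0.182,"dz":0,"roll":0.7,"claw":1},{"dx":-0.36,"dy":0.182,"dz":0,"roll":0.7,"claw":1},{"dx":-0.36,"dy":0.182,"dz":0,"roll":0.7,"claw":1}]'
python3 - <<'E'
from h import *
go([.558,-.155,.066])
p=viewer.get_image("wrist");cv2.imwrite("pics/w2.png",p["pixels"]);np.savez("w2.npz",W=cloud(p),pix=p["pixels"])
print(px(p,[[.558,-.12,.065],[.6,-.083,.065],[.58,-.008,.11]]))
W=cloud(p).reshape(-1,3);W=W[~np.isnan(W[:,0])];x,y,z=W.T
def rect(m,l):
    q=W[m]
    if len(q)>20:
        rc=cv2.minAreaRect((q[:,:2]*1000).astype(np.float32));print(l,len(q),np.round(rc[0],1),np.round(rc[1],1),round(rc[2],1),'z',np.round(np.percentile(q[:,2],[5,50,95]),4),'y',q[:,1].min().round(4),q[:,1].max().round(4))
m=(abs(x-.58)<.06)&(abs(y)<.09)&(z>.104)&(z<.12);rect(m,"block")
q=W[m];A=np.c_[q[:,:2]-[.58,-.008],np.ones(len(q))];print("plane",np.linalg.lstsq(A,q[:,2],rcond=None)[0])
rect((abs(x-.58)<.1)&(abs(y)<.07)&(z>.08)&(z<.095),"jaws")
rect((abs(x-.555)<.03)&(y<-.068)&(y>-.13)&(z>.06)&(z<.07),"near")
rect((abs(x-.60)<.012)&(y<-.068)&(y>-.13)&(z>.06)&(z<.07),"far")
E
```

```text
time: 2.82
eef_pos: [0.5618, -0.1567, 0.2469]
ee_rot: [[-0.005, 1.0, 0.001], [1.0, 0.005, -0.001], [-0.001, 0.001, -1.0]]
ft_force: [1.2, 1.1, -0.0]
width: 0.0008
gripper_force: 0.0
t 2.82 pos [ 0.5618 -0.1567  0.2469] toolx_deg 90.28 tool z [ 0.0013 -0.0014 -1.    ] F [ 1.16  1.13 -0.05] w 0.0008 delta [ 0.002  -0.004   0.1809]
[[274.37887639 149.24013845]
 [323.2697184  106.34612926]
 [306.04689756  -6.07855281]]
block 6489 [581.2 -38. ] [55.6 53.2] 0.1 z [0.1098 0.1111 0.1124] y -0.0646 -0.0114
plane [0.00184574 0.00734943 0.11130453]
jaws 7607 [579.2 -35.1] [143.8  59.1] 0.2 z [0.0825 0.0853 0.0871] y -0.0646 -0.0053
near 882 [560.1 -94.5] [52.5 12. ] 89.8 z [0.0639 0.0651 0.0664] y -0.1208 -0.0682
far 288 [602.1 -75.8] [12.2 15.5] 0.3 z [0.0639 0.0652 0.0665] y -0.0836 -0.068
```

View pics/w2.png

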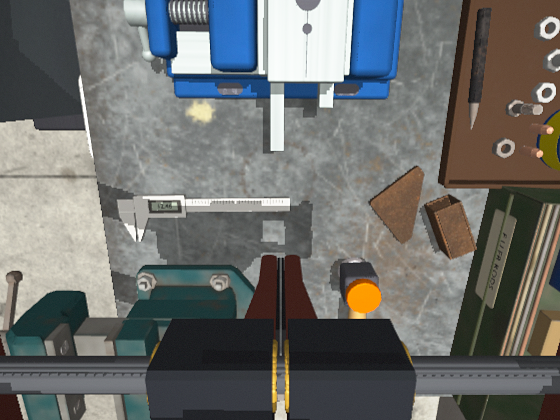

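The wrist view shows the slipped near parallel ending at (277,150) and the other ending at (326,106). That is a 37 mm offset, and both tops are at z = 0.065 as expected. I'll descend behind the end and push.

```bash
python3 -m handwheel '[{"dx":0,"dy":-0.002,"dz":0.04,"roll":0.3,"claw":1},{"dx":0,"dy":-0.002,"dz":0.08,"roll":0.3,"claw":1},{"dx":0,"dy":-0.002,"dz":0.12,"roll":0.3,"claw":1},{"dx":0,"dy":-0.002,"dz":0.15,"roll":0.3,"claw":1},{"dx":0,"dy":-0.002,"dz":0.17,"roll":0.3,"claw":1},{"dx":0,"dy":-0.002,"dz":0.181,"roll":0.3,"claw":1},{"dx":0.003,"dy":-0.002,"dz":0.181,"roll":0.3,"claw":1},{"dx":0.009,"dy":-0.002,"dz":0.181,"roll":0.3,"claw":1},{"dx":0.015,"dy":-0.002,"dz":0.181,"roll":0.3,"claw":1},{"dx":0.018,"dy":-0.002,"dz":0.181,"roll":0.3,"claw":1}]'
python3 -m handwheel '[{"dx":0.005,"dy":0,"dz":0,"roll":0,"claw":1},{"dx":0.01,"dy":0,"dz":0,"roll":0,"claw":1},{"dx":0.015,"dy":0,"dz":0,"roll":0,"claw":1},{"dx":0.020,"dy":0,"dz":0,"roll":0,"claw":1},{"dx":0.025,"dy":0,"dz":0,"roll":0,"claw":1},{"dx":0.028,"dy":0,"dz":0,"roll":0,"claw":1},{"dx":0.031,"dy":0,"dz":0,"roll":0,"claw":1},{"dx":0.034,"dy":0,"dz":0,"roll":0,"claw":1},{"dx":0.036,"dy":0,"dz":0,"roll":0,"claw":1},{"dx":0.036,"dy":0,"dz":0,"roll":0,"claw":1}]'
python3 - <<'E'
from h import *
go([.56,-.094,.066])
p=viewer.get_image("top")
W=cloud(p).reshape(-1,3);W=W[~np.isnan(W[:,0])];x,y,z=W.T
for l,x0 in(("near",.558),("far",.6)):
    for sgn in(1,-1):
        m=(abs(x-x0)<.008)&(y*sgn>.055)&(abs(y)<.13)&(abs(z-.065)<.005);q=y[m];print(l,sgn,len(q),q.min() if len(q) else 0,q.max() if len(q) else 0)
E
```

```text
time: 3.7
eef_pos: [0.5591, -0.1346, 0.0675]
ee_rot: [[-0.001, 1.0, 0.003], [1.0, 0.001, -0.001], [-0.001, 0.003, -1.0]]
ft_force: [-0.5, -0.0, 1.4]
width: 0.0006
gripper_force: 0.0
time: 4.53
eef_pos: [0.5578, -0.0988, 0.0657]
ee_rot: [[-0.001, 1.0, -0.0], [1.0, 0.001, 0.0], [0.0, -0.0, -1.0]]
ft_force: [0.0, 0.6, 0.7]
width: 0.0005
gripper_force: 0.0
t 4.53 pos [ 0.5578 -0.0988  0.0657] toolx_deg 90.04 tool z [-3.e-04  3.e-04 -1.e+00] F [0.05 0.61 0.72] w 0.0005 delta [ 0.0048  0.0022 -0.0003]
near 1 23 0.056658860660774406 0.06283716244278563
near -1 19 -0.0690805381869987 -0.059070156574041
far 1 40 0.05593410344532077 0.06636476652691427
far -1 12 -0.06892767287277712 -0.06666426903603961
```

```bash
python3 -m handwheel '[{"dx":0.001,"dy":0,"dz":0,"roll":0,"claw":1},{"dx":0.002,"dy":0,"dz":0,"roll":0,"claw":1},{"dx":0.003,"dy":0,"dz":0,"roll":0,"claw":1},{"dx":0.004,"dy":0,"dz":0,"roll":0,"claw":1},{"dx":0.0045,"dy":0,"dz":0,"roll":0,"claw":1},{"dx":0.0045,"dy":0,"dz":0,"roll":0,"claw":1},{"dx":-0.005,"dy":0,"dz":0,"roll":0,"claw":1},{"dx":-0.03,"dy":0,"dz":0,"roll":0,"claw":1},{"dx":-0.06,"dy":0,"dz":-0.03,"roll":0,"claw":1},{"dx":-0.06,"dy":0,"dz":-0.065,"roll":0,"claw":1}]'
python3 -m handwheel '[{"dx":-0.02,"dy":0,"dz":-0.04,"roll":0,"claw":0},{"dx":-0.04,"dy":0,"dz":-0.08,"roll":0,"claw":0},{"dx":-0.04,"dy":0,"dz":-0.1,"roll":0,"claw":0},{"dx":-0.04,"dy":0,"dz":-0.1,"roll":0,"claw":0},{"dx":-0.04,"dy":0,"dz":-0.1,"roll":0,"claw":0},{"dx":-0.04,"dy":0,"dz":-0.1,"roll":0,"claw":0},{"dx":-0.04,"dy":0,"dz":-0.1,"roll":0,"claw":0},{"dx":-0.04,"dy":0,"dz":-0.1,"roll":0,"claw":0},{"dx":-0.04,"dy":0,"dz":-0.1,"roll":0,"claw":0},{"dx":-0.04,"dy":0,"dz":-0.1,"roll":0,"claw":0}]'
python3 - <<'E'
from h import *
go([.647,-.27,.15])
p=viewer.get_image("wrist");cv2.imwrite("pics/w3.png",p["pixels"])
W=cloud(p).reshape(-1,3);W=W[~np.isnan(W[:,0])];x,y,z=W.T
for l,x0 in(("near",.56),("far",.602)):
    m=(abs(x-x0)<.008)&(y<-.065)&(abs(y)<.13)&(abs(z-.065)<.004);q=y[m];print(l,len(q),q.min(),np.sort(q)[:6])
m=(abs(x-.58)<.06)&(abs(y)<.09)&(z>.104)&(z<.12)
q=W[m];A=np.c_[q[:,:2]-[.58,-.008],np.ones(len(q))];print("plane",np.linalg.lstsq(A,q[:,2],rcond=None)[0],len(q),q.min(0),q.max(0))
print([(round(d["score"],2),np.round(w(p,d["point"]),4)) for d in finder.mark_of(p,"mallet_head")+finder.mark_of(p,"block_top")])
m=(abs(x-.646)<.04)&(abs(y+.27)<.04)&(z>.055)&(z<.07);q=W[m]
if len(q)>20: print("head",len(q),cv2.minAreaRect((q[:,:2]*1000).astype(np.float32)),np.median(q[:,2]))
E
```

```text
time: 5.42
eef_pos: [0.5566, -0.1632, 0.1294]
ee_rot: [[0.001, 1.0, -0.004], [1.0, -0.001, -0.0], [-0.0, -0.004, -1.0]]
ft_force: [1.0, -0.5, 0.2]
width: 0.0005
gripper_force: 0.0
time: 6.25
eef_pos: [0.5575, -0.1988, 0.2298]
ee_rot: [[-0.001, 1.0, -0.002], [1.0, 0.001, 0.001], [0.001, -0.002, -1.0]]
ft_force: [-1.8, -0.6, -0.5]
width: 0.0638
gripper_force: 0.0
t 6.25 pos [ 0.5575 -0.1988  0.2298] toolx_deg 90.06 tool z [-1.8e-03  8.0e-04 -1.0e+00] F [-1.76 -0.58 -0.5 ] w 0.0638 delta [-0.0714  0.0895  0.0796]
near 421 -0.0840601309135744 [-0.08406013 -0.08405777 -0.0840479  -0.08403084 -0.08401961 -0.08401337]
far 435 -0.08405969286880302 [-0.08405969 -0.08405387 -0.08398126 -0.08397967 -0.08391615 -0.08391498]
plane [-0.00085933  0.2598173   0.12436788] 1291 [ 0.55361787 -0.06491815  0.10401347] [ 0.6086687  -0.05684174  0.11361197]
[(0.64, array([ 0.4802, -0.2042,  0.0009])), (0.63, array([ 0.6468, -0.2751,  0.0343]))]
head 699 ((654.742919921875, -267.6430358886719), (22.158729553222656, 36.01848220825195), 35.00536346435547) 0.06348447533457309
```

View pics/w3.png

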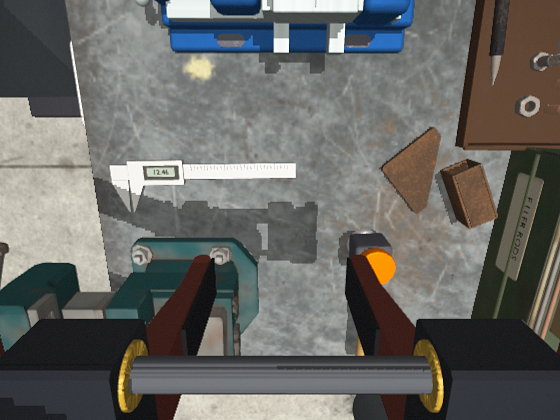

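The wrist view shows both parallel ends level at (281,50) and (337,50), measured at y = -0.084 for each. The mallet's orange face is at (378,266). Next I'll move over the mallet, keeping the gripper open.

```bash
python3 -m handwheel '[{"dx":-0.03,"dy":0.03,"dz":0,"roll":-2,"claw":0},{"dx":-0.05,"dy":0.06,"dz":0,"roll":-2,"claw":0},{"dx":-0.072,"dy":0.09,"dz":0,"roll":-2,"claw":0},{"dx":-0.072,"dy":0.09,"dz":0.03,"roll":-2,"claw":0},{"dx":-0.072,"dy":0.09,"dz":0.06,"roll":-2,"claw":0},{"dx":-0.072,"dy":0.09,"dz":0.08,"roll":-2,"claw":0},{"dx":-0.072,"dy":0.09,"dz":0.095,"roll":-2,"claw":0},{"dx":-0.072,"dy":0.09,"dz":0.1,"roll":-2,"claw":0},{"dx":-0.072,"dy":0.09,"dz":0.1,"roll":-2,"claw":0},{"dx":-0.072,"dy":0.09,"dz":0.1,"roll":-2,"claw":0}]' 55
python3 - <<'E'
from h import *
go([.648,-.271,.037])
p=viewer.get_image("top");q2=viewer.get_image("scene")
W=np.r_[cloud(q2).reshape(-1,3),np.load("scene0.npz")["W"].reshape(-1,3)];x,y,z=W.T
m=(x<.78)&(x>.3)&(y>-.15)&(y<.2)&(z>.2)&(np.arange(len(x))>=420*560);print("helmet pts",m.sum(),np.nanmin(W[m],0) if m.any() else 0)
p=viewer.get_image("wrist");cv2.imwrite("pics/w4.png",p["pixels"])
W=cloud(p).reshape(-1,3);x,y,z=W.T
m=(abs(x-.646)<.04)&(abs(y+.27)<.05)&(z>.058)&(z<.068);q=W[m]
if len(q)>20: print("head",len(q),cv2.minAreaRect((q[:,:2]*1000).astype(np.float32)),np.median(q[:,2]))
E
```

```text
time: 7.23
eef_pos: [0.6484, -0.2714, 0.1314]
ee_rot: [[-0.036, 0.999, 0.0], [0.999, 0.036, -0.0], [-0.0, 0.0, -1.0]]
ft_force: [-0.3, 0.4, 0.8]
width: 0.088
gripper_force: 0.0
t 7.23 pos [ 0.6484 -0.2714  0.1314] toolx_deg 92.04 tool z [ 4.e-04 -3.e-04 -1.e+00] F [-0.31  0.4   0.77] w 0.088 delta [ 0.0004 -0.0004  0.0944]
helmet pts 3627 [0.69529094 0.01312007 0.31610315]
head 2369 ((649.5440673828125, -271.1875), (35.03771209716797, 34.656124114990234), 38.36809539794922) 0.06350659169519333
```

View pics/w4.png

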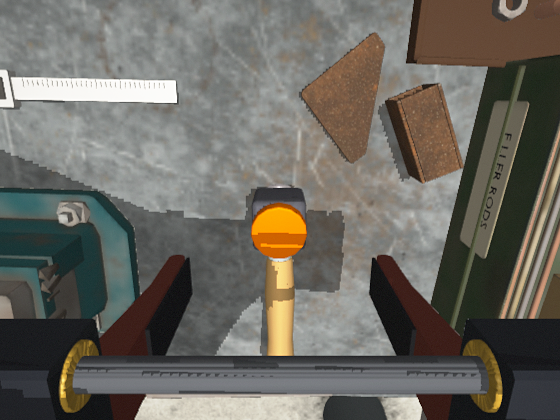

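The wrist view shows the mallet's orange face centred between the fingers at (279,231), with the handle straight below it. I'll descend and grip it.

```bash
python3 -m handwheel '[{"dx":0,"dy":0.001,"dz":0.03,"roll":0,"claw":0},{"dx":0,"dy":0.001,"dz":0.055,"roll":0,"claw":0},{"dx":0,"dy":0.001,"dz":0.075,"roll":0,"claw":0},{"dx":0,"dy":0.001,"dz":0.09,"roll":0,"claw":0},{"dx":0,"dy":0.001,"dz":0.094,"roll":0,"claw":0},{"dx":0,"dy":0.001,"dz":0.094,"roll":0,"claw":0.4},{"dx":0,"dy":0.001,"dz":0.094,"roll":0,"claw":0.8},{"dx":0,"dy":0.001,"dz":0.094,"roll":0,"claw":1},{"dx":0,"dy":0.001,"dz":0.094,"roll":0,"claw":1},{"dx":0,"dy":0.001,"dz":0.094,"roll":0,"claw":1}]' 55
python3 -m handwheel '[{"dx":0,"dy":0,"dz":0,"roll":0,"claw":1},{"dx":0,"dy":0,"dz":0,"roll":0,"claw":1},{"dx":0,"dy":0,"dz":-0.01,"roll":0,"claw":1},{"dx":0,"dy":0,"dz":-0.03,"roll":0,"claw":1},{"dx":0,"dy":0,"dz":-0.06,"roll":0,"claw":1},{"dx":0,"dy":0,"dz":-0.09,"roll":0,"claw":1},{"dx":0,"dy":0,"dz":-0.12,"roll":0,"claw":1},{"dx":0,"dy":0,"dz":-0.14,"roll":0,"claw":1},{"dx":0,"dy":0,"dz":-0.15,"roll":0,"claw":1},{"dx":0,"dy":0,"dz":-0.15,"roll":0,"claw":1}]'
python3 -c "
from h import *;go([.579,-.0085,.185])"
```

```text
time: 8.22
eef_pos: [0.6498, -0.2716, 0.0382]
ee_rot: [[-0.035, 0.999, 0.002], [0.999, 0.035, -0.001], [-0.001, 0.002, -1.0]]
ft_force: [0.6, -0.1, -0.4]
width: 0.058
gripper_force: 0.0
time: 9.05
eef_pos: [0.65, -0.2717, 0.1895]
ee_rot: [[-0.035, 0.999, 0.003], [0.999, 0.035, -0.002], [-0.002, 0.003, -1.0]]
ft_force: [0.4, 0.4, -5.4]
width: 0.0354
gripper_force: 55.0
t 9.05 pos [ 0.65   -0.2717  0.1895] toolx_deg 92.03 tool z [ 0.0035 -0.002  -1.    ] F [ 0.36  0.42 -5.42] w 0.0354 delta [ 0.2656 -0.0617  0.0038]
```

```bash
python3 -m handwheel '[{"dx":0.02,"dy":-0.005,"dz":0,"roll":0,"claw":1},{"dx":0.05,"dy":-0.012,"dz":0,"roll":0,"claw":1},{"dx":0.09,"dy":-0.02,"dz":0,"roll":0,"claw":1},{"dx":0.13,"dy":-0.03,"dz":0,"roll":0,"claw":1},{"dx":0.17,"dy":-0.04,"dz":0,"roll":0,"claw":1},{"dx":0.21,"dy":-0.05,"dz":0,"roll":0,"claw":1},{"dx":0.24,"dy":-0.056,"dz":0,"roll":0,"claw":1},{"dx":0.258,"dy":-0.06,"dz":0.01,"roll":0,"claw":1},{"dx":0.2655,"dy":-0.06,"dz":0.02,"roll":0,"claw":1},{"dx":0.2655,"dy":-0.06,"dz":0.02,"roll":0,"claw":1}]'
python3 -m handwheel '[{"dx":0,"dy":0,"dz":0.003,"roll":0,"claw":1},{"dx":0,"dy":0,"dz":0.006,"roll":0,"claw":1},{"dx":0,"dy":0,"dz":0.009,"roll":0,"claw":1},{"dx":0,"dy":0,"dz":0.011,"roll":0,"claw":1},{"dx":0,"dy":0,"dz":0.013,"roll":0,"claw":1},{"dx":0,"dy":0,"dz":0.014,"roll":0,"claw":1},{"dx":0,"dy":0,"dz":0.014,"roll":0,"claw":1},{"dx":0,"dy":0,"dz":0.014,"roll":0,"claw":1},{"dx":0,"dy":0,"dz":0.014,"roll":0,"claw":1},{"dx":0,"dy":0,"dz":0.014,"roll":0,"claw":1}]'
python3 -c "
from h import *;go([.580,-.0085,.143])
s=readout.read_state();print(s['moment'])"
```

```text
time: 9.88
eef_pos: [0.5765, -0.0061, 0.1632]
ee_rot: [[-0.038, 0.999, -0.007], [0.999, 0.038, 0.001], [0.001, -0.007, -1.0]]
ft_force: [-0.5, -0.2, -5.7]
width: 0.0356
gripper_force: 55.0
time: 10.72
eef_pos: [0.5799, -0.0092, 0.1551]
ee_rot: [[-0.034, 0.999, 0.001], [0.999, 0.034, 0.0], [0.0, 0.001, -1.0]]
ft_force: [-7.1, 3.3, 15.7]
width: 0.0358
gripper_force: 55.0
t 10.72 pos [ 0.5799 -0.0092  0.1551] toolx_deg 91.92 tool z [ 5.e-04  3.e-04 -1.e+00] F [-7.08  3.28 15.66] w 0.0358 delta [0.0007 0.0001 0.0121]
[0.51792954 1.55028686 0.06357455]
```

Run:
```python
from h import *
p=viewer.get_image("scene");i=p["pixels"][130:310,180:400]
cv2.imwrite("pics/s5.png",cv2.resize(i,None,fx=3,fy=3,interpolation=cv2.INTER_CUBIC))
W=cloud(p).reshape(-1,3);x,y,z=W.T
m=(abs(x-.58)<.03)&(y<-.03)&(y>-.2)&(z>.115)&(z<.16);q=W[m]
for y0 in np.arange(-.17,-.02,.02):
    k=abs(q[:,1]-y0)<.01
    if k.sum()>5: print(round(y0,2),k.sum(),np.percentile(q[k,2],[5,50,95]).round(4))
go([.58,-.0085,.165])
```

```text
-0.15 124 [0.1295 0.1416 0.1492]
-0.13 128 [0.1315 0.1433 0.1484]
-0.11 115 [0.1327 0.143  0.1473]
-0.09 120 [0.1315 0.1431 0.1478]
-0.07 116 [0.1327 0.1436 0.1483]
-0.05 101 [0.1326 0.1434 0.1475]
-0.03 40 [0.1334 0.1424 0.1462]
t 10.77 pos [ 0.5799 -0.0092  0.1551] toolx_deg 91.92 tool z [ 5.e-04  4.e-04 -1.e+00] F [-6.8   3.43 15.03] w 0.0357 delta [ 0.0007  0.0001 -0.0099]
```

View pics/s5.png

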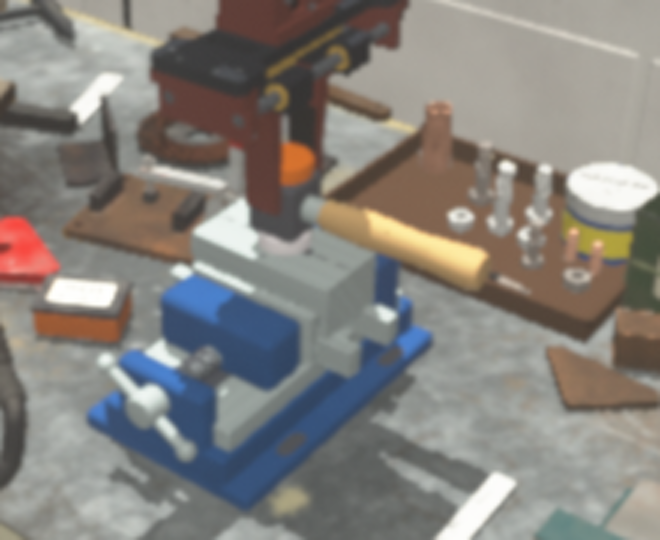

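The scene crop shows the mallet held upright with its face on the block's top at (285,243) and the handle level. Contact came about 6 mm higher in TCP than I expected. I'll lift slightly to release the side load and measure the heights.

```bash
python3 -m handwheel '[{"dx":0,"dy":0,"dz":-0.001,"roll":0,"claw":1},{"dx":0,"dy":0,"dz":-0.004,"roll":0,"claw":1},{"dx":0,"dy":0,"dz":-0.008,"roll":0,"claw":1},{"dx":0,"dy":0,"dz":-0.01,"roll":0,"claw":1},{"dx":0,"dy":0,"dz":-0.01,"roll":0,"claw":1},{"dx":0,"dy":0,"dz":-0.01,"roll":0,"claw":1},{"dx":0,"dy":0,"dz":-0.01,"roll":0,"claw":1},{"dx":0,"dy":0,"dz":-0.01,"roll":0,"claw":1},{"dx":0,"dy":0,"dz":-0.01,"roll":0,"claw":1},{"dx":0,"dy":0,"dz":-0.01,"roll":0,"claw":1}]'
cat >> h.py <<'E'
def meas(n="scene",ref=False):
    if ref: W=np.load(n+"0.npz")["W"].reshape(-1,3)
    else: W=cloud(viewer.get_image(n)).reshape(-1,3)
    x,y,z=W.T
    e=(x>.556)&(x<.604)&(y>-.06)&(y<.042)&(z>.098)&(z<.1165)
    for l,m in(("-y",e&(y<-.035)),("mid",e&(abs(y+.0085)<.025)),("+y",e&(y>.018))):
        print(n,l,m.sum(),round(float(np.median(z[m])),4) if m.any() else None,end=" | ")
    m=(abs(x-.58)<.07)&(abs(x-.58)>.032)&(abs(y)<.05)&(abs(z-.086)<.006);print("jaw",round(float(np.median(z[m])),4))
E
python3 - <<'E'
from h import *
go([.58,-.0085,.155])
meas("scene",1);meas("scene");meas("top",1);meas("top")
p=viewer.get_image("scene");W=cloud(p).reshape(-1,3);x,y,z=W.T
m=(abs(x-.58)<.03)&(y<-.06)&(y>-.14)&(z>.12)&(z<.18);print("handle",np.percentile(z[m],[2,5,50,95,98]))
m=(abs(x-.58)<.022)&(abs(y+.0085)<.022)&(z>.16)&(z<.22);print("head top", [ (round(h,3),int(((z[m]>h)&(z[m]<h+.002)).sum())) for h in np.arange(.165,.205,.002)])
E
```

```text
time: 11.6
eef_pos: [0.5795, -0.008, 0.1626]
ee_rot: [[-0.036, 0.999, -0.0], [0.999, 0.036, -0.0], [-0.0, -0.0, -1.0]]
ft_force: [-0.1, -0.0, -4.6]
width: 0.0357
gripper_force: 55.0
t 11.6 pos [ 0.5795 -0.008   0.1626] toolx_deg 92.04 tool z [-4.e-04 -1.e-04 -1.e+00] F [-0.09 -0.   -4.56] w 0.0357 delta [-0.0006  0.0005  0.0076]
scene -y 183 0.1113 | scene mid 338 0.1114 | scene +y 150 0.1117 | jaw 0.0852
scene -y 181 0.1053 | scene mid 228 0.1054 | scene +y 116 0.1054 | jaw 0.0851
top -y 320 0.1107 | top mid 644 0.1106 | top +y 302 0.1108 | jaw 0.0848
top -y 80 0.1049 | top mid 11 0.1051 | top +y 107 0.1047 | jaw 0.0842
handle [0.13774195 0.13963275 0.15115634 0.15595454 0.15634546]
head top [(np.float64(0.165), 7), (np.float64(0.167), 8), (np.float64(0.169), 14), (np.float64(0.171), 16), (np.float64(0.173), 11), (np.float64(0.175), 79), (np.float64(0.177), 26), (np.float64(0.179), 12), (np.float64(0.181), 7), (np.float64(0.183), 14), (np.float64(0.185), 12), (np.float64(0.187), 8), (np.float64(0.189), 13), (np.float64(0.191), 12), (np.float64(0.193), 14), (np.float64(0.195), 10), (np.float64(0.197), 10), (np.float64(0.199), 9), (np.float64(0.201), 6), (np.float64(0.203), 9)]
```

The block already sits at about 0.105 and flat: the mallet was gripped about 12 mm higher on its head than planned. I'll press gently to confirm it, first the middle and then each end. The arm gives about 8 N/mm.

```bash
python3 -m handwheel '[{"dx":0,"dy":0,"dz":0.003,"roll":0,"claw":1},{"dx":0,"dy":0,"dz":0.006,"roll":0,"claw":1},{"dx":0,"dy":0,"dz":0.0072,"roll":0,"claw":1},{"dx":0,"dy":0,"dz":0.0078,"roll":0,"claw":1},{"dx":0,"dy":0,"dz":0.0084,"roll":0,"claw":1},{"dx":0,"dy":0,"dz":0.009,"roll":0,"claw":1},{"dx":0,"dy":0,"dz":0.0095,"roll":0,"claw":1},{"dx":0,"dy":0,"dz":0.01,"roll":0,"claw":1},{"dx":0,"dy":0,"dz":0.0102,"roll":0,"claw":1},{"dx":0,"dy":0,"dz":0.0102,"roll":0,"claw":1}]'
python3 -m handwheel '[{"dx":0,"dy":0,"dz":-0.002,"roll":0,"claw":1},{"dx":0,"dy":0,"dz":-0.005,"roll":0,"claw":1},{"dx":0.01,"dy":0,"dz":-0.0085,"roll":0,"claw":1},{"dx":0.02,"dy":0,"dz":-0.0085,"roll":0,"claw":1},{"dx":0.028,"dy":0,"dz":-0.0085,"roll":0,"claw":1},{"dx":0.028,"dy":0,"dz":-0.0085,"roll":0,"claw":1},{"dx":0.028,"dy":0,"dz":-0.0055,"roll":0,"claw":1},{"dx":0.028,"dy":0,"dz":-0.0035,"roll":0,"claw":1},{"dx":0.028,"dy":0,"dz":-0.0025,"roll":0,"claw":1},{"dx":0.028,"dy":0,"dz":-0.0025,"roll":0,"claw":1}]'
python3 -c "
from h import *;go([.58,-.0085,.155])"
```

```text
time: 12.58
eef_pos: [0.5794, -0.008, 0.1551]
ee_rot: [[-0.036, 0.999, 0.0], [0.999, 0.036, -0.0], [-0.0, 0.0, -1.0]]
ft_force: [-6.8, -0.1, 17.3]
width: 0.0358
gripper_force: 55.0
time: 13.42
eef_pos: [0.5785, 0.02, 0.1552]
ee_rot: [[-0.035, 0.999, -0.0], [0.999, 0.035, 0.0], [0.0, -0.0, -1.0]]
ft_force: [-1.0, 1.6, -2.2]
width: 0.0354
gripper_force: 55.0
t 13.42 pos [0.5785 0.02   0.1552] toolx_deg 92.01 tool z [-4.e-04  4.e-04 -1.e+00] F [-1.    1.61 -2.16] w 0.0354 delta [-0.0286  0.0005  0.0002]
```

```bash
python3 -m handwheel '[{"dx":0,"dy":0,"dz":0.0004,"roll":0,"claw":1},{"dx":0,"dy":0,"dz":0.0008,"roll":0,"claw":1},{"dx":0,"dy":0,"dz":0.0012,"roll":0,"claw":1},{"dx":0,"dy":0,"dz":0.0016,"roll":0,"claw":1},{"dx":0,"dy":0,"dz":0.0019,"roll":0,"claw":1},{"dx":0,"dy":0,"dz":0.002,"roll":0,"claw":1},{"dx":0,"dy":0,"dz":0.002,"roll":0,"claw":1},{"dx":0,"dy":0,"dz":0.002,"roll":0,"claw":1},{"dx":0,"dy":0,"dz":0.002,"roll":0,"claw":1},{"dx":0,"dy":0,"dz":0.002,"roll":0,"claw":1}]'
python3 -m handwheel '[{"dx":0,"dy":0,"dz":-0.003,"roll":0,"claw":1},{"dx":0,"dy":0,"dz":-0.007,"roll":0,"claw":1},{"dx":-0.01,"dy":0,"dz":-0.008,"roll":0,"claw":1},{"dx":-0.03,"dy":0,"dz":-0.008,"roll":0,"claw":1},{"dx":-0.045,"dy":0,"dz":-0.008,"roll":0,"claw":1},{"dx":-0.056,"dy":0,"dz":-0.008,"roll":0,"claw":1},{"dx":-0.056,"dy":0,"dz":-0.008,"roll":0,"claw":1},{"dx":-0.056,"dy":0,"dz":-0.005,"roll":0,"claw":1},{"dx":-0.056,"dy":0,"dz":-0.003,"roll":0,"claw":1},{"dx":-0.056,"dy":0,"dz":-0.002,"roll":0,"claw":1}]'
python3 -m handwheel '[{"dx":0,"dy":0,"dz":0.0004,"roll":0,"claw":1},{"dx":0,"dy":0,"dz":0.0008,"roll":0,"claw":1},{"dx":0,"dy":0,"dz":0.0012,"roll":0,"claw":1},{"dx":0,"dy":0,"dz":0.0016,"roll":0,"claw":1},{"dx":0,"dy":0,"dz":0.0019,"roll":0,"claw":1},{"dx":0,"dy":0,"dz":0.0019,"roll":0,"claw":1},{"dx":0,"dy":0,"dz":0.0019,"roll":0,"claw":1},{"dx":0,"dy":0,"dz":0.0019,"roll":0,"claw":1},{"dx":0,"dy":0,"dz":0.0019,"roll":0,"claw":1},{"dx":0,"dy":0,"dz":0.0019,"roll":0,"claw":1}]'
python3 -c "
from h import *;go([.58,-.0085,.155])"
```

```text
time: 14.25
eef_pos: [0.5785, 0.0201, 0.1551]
ee_rot: [[-0.035, 0.999, 0.001], [0.999, 0.035, 0.0], [0.0, 0.001, -1.0]]
ft_force: [-6.4, 2.0, 14.9]
width: 0.0357
gripper_force: 55.0
time: 15.08
eef_pos: [0.5804, -0.0356, 0.1551]
ee_rot: [[-0.036, 0.999, -0.001], [0.999, 0.036, -0.0], [-0.0, -0.001, -1.0]]
ft_force: [-2.7, 0.1, 7.2]
width: 0.0358
gripper_force: 55.0
time: 15.92
eef_pos: [0.5803, -0.0356, 0.1551]
ee_rot: [[-0.036, 0.999, 0.0], [0.999, 0.036, -0.001], [-0.001, 0.0, -1.0]]
ft_force: [-5.8, -0.3, 12.6]
width: 0.0356
gripper_force: 55.0
t 15.92 pos [ 0.5803 -0.0356  0.1551] toolx_deg 92.08 tool z [ 2.e-04 -5.e-04 -1.e+00] F [-5.84 -0.25 12.64] w 0.0356 delta [0.0271 0.0006 0.0001]
```

The contact height is 0.1551 at the middle and both ends under about 20 N, so the block is flat and seated. Next I'll return the mallet.

```bash
python3 -m handwheel '[{"dx":0,"dy":0,"dz":-0.01,"roll":0,"claw":1},{"dx":0,"dy":0,"dz":-0.035,"roll":0,"claw":1},{"dx":-0.02,"dy":0.005,"dz":-0.045,"roll":0,"claw":1},{"dx":-0.055,"dy":0.014,"dz":-0.045,"roll":0,"claw":1},{"dx":-0.095,"dy":0.024,"dz":-0.045,"roll":0,"claw":1},{"dx":-0.135,"dy":0.034,"dz":-0.045,"roll":0,"claw":1},{"dx":-0.175,"dy":0.045,"dz":-0.045,"roll":0,"claw":1},{"dx":-0.21,"dy":0.054,"dz":-0.045,"roll":0,"claw":1},{"dx":-0.23,"dy":0.059,"dz":-0.035,"roll":0,"claw":1},{"dx":-0.2385,"dy":0.061,"dz":-0.02,"roll":0,"claw":1}]'
python3 -m handwheel '[{"dx":0,"dy":0,"dz":0.02,"roll":0,"claw":1},{"dx":0,"dy":0,"dz":0.045,"roll":0,"claw":1},{"dx":0,"dy":0,"dz":0.07,"roll":0,"claw":1},{"dx":0,"dy":0,"dz":0.09,"roll":0,"claw":1},{"dx":0,"dy":0,"dz":0.105,"roll":0,"claw":1},{"dx":0,"dy":0,"dz":0.113,"roll":0,"claw":1},{"dx":0,"dy":0,"dz":0.116,"roll":0,"claw":1},{"dx":0,"dy":0,"dz":0.116,"roll":0,"claw":1},{"dx":0,"dy":0,"dz":0.116,"roll":0,"claw":1},{"dx":0,"dy":0,"dz":0.116,"roll":0,"claw":1}]'
python3 -c "
from h import *;go([.65,-.2717,.050]);meas('top');meas('scene')"
```

```text
time: 16.75
eef_pos: [0.6525, -0.2766, 0.1744]
ee_rot: [[-0.033, 0.999, 0.005], [0.999, 0.033, -0.004], [-0.004, 0.005, -1.0]]
ft_force: [0.1, -0.5, -5.4]
width: 0.0353
gripper_force: 55.0
time: 17.58
eef_pos: [0.6511, -0.2725, 0.0586]
ee_rot: [[-0.036, 0.999, 0.002], [0.999, 0.036, -0.001], [-0.001, 0.002, -1.0]]
ft_force: [0.0, -0.2, -4.2]
width: 0.0355
gripper_force: 55.0
t 17.58 pos [ 0.6511 -0.2725  0.0586] toolx_deg 92.04 tool z [ 0.0021 -0.0012 -1.    ] F [ 0.03 -0.18 -4.24] w 0.0355 delta [ 0.0008 -0.001   0.0086]
top -y 0 None | top mid 0 None | top +y 0 None | jaw nan
scene -y 182 0.1054 | scene mid 336 0.1054 | scene +y 154 0.1055 | jaw 0.0853
  return _methods._mean(a, axis=axis, dtype=dtype,
  ret = ret.dtype.type(ret / rcount)
```

```bash
python3 -m handwheel '[{"dx":0,"dy":0,"dz":0.002,"roll":0,"claw":1},{"dx":0,"dy":0,"dz":0.004,"roll":0,"claw":1},{"dx":0,"dy":0,"dz":0.006,"roll":0,"claw":1},{"dx":0,"dy":0,"dz":0.007,"roll":0,"claw":1},{"dx":0,"dy":0,"dz":0.008,"roll":0,"claw":1},{"dx":0,"dy":0,"dz":0.0085,"roll":0,"claw":1},{"dx":0,"dy":0,"dz":0.0085,"roll":0,"claw":1},{"dx":0,"dy":0,"dz":0.0085,"roll":0,"claw":1},{"dx":0,"dy":0,"dz":0.0085,"roll":0,"claw":1},{"dx":0,"dy":0,"dz":0.0085,"roll":0,"claw":1}]'
```

```text
time: 18.52
eef_pos: [0.6498, -0.2721, 0.0496]
ee_rot: [[-0.036, 0.999, -0.0], [0.999, 0.036, -0.0], [-0.0, -0.0, -1.0]]
ft_force: [-4.3, 2.3, 6.1]
width: 0.0359
gripper_force: 55.0
```

The mallet is on the bench, so I'll release it and go up.

```bash
python3 -m handwheel '[{"dx":0,"dy":0,"dz":-0.0008,"roll":0,"claw":1},{"dx":0,"dy":0,"dz":-0.0008,"roll":0,"claw":0.4},{"dx":0,"dy":0,"dz":-0.0008,"roll":0,"claw":0},{"dx":0,"dy":0,"dz":-0.0008,"roll":0,"claw":0},{"dx":0,"dy":0,"dz":-0.0008,"roll":0,"claw":0},{"dx":0,"dy":0,"dz":-0.0008,"roll":0,"claw":0},{"dx":0,"dy":0,"dz":-0.0008,"roll":0,"claw":0},{"dx":0,"dy":0,"dz":-0.0008,"roll":0,"claw":0},{"dx":0,"dy":0,"dz":-0.0008,"roll":0,"claw":0},{"dx":0,"dy":0,"dz":-0.0008,"roll":0,"claw":0}]'
python3 -m handwheel '[{"dx":0,"dy":0,"dz":-0.02,"roll":0,"claw":0},{"dx":0,"dy":0,"dz":-0.05,"roll":0,"claw":0},{"dx":0,"dy":0,"dz":-0.09,"roll":0,"claw":0},{"dx":0,"dy":0,"dz":-0.13,"roll":0,"claw":0},{"dx":0,"dy":0,"dz":-0.17,"roll":0,"claw":0},{"dx":0,"dy":-0.04,"dz":-0.18,"roll":0,"claw":0},{"dx":0,"dy":-0.08,"dz":-0.18,"roll":0,"claw":0},{"dx":0,"dy":-0.11,"dz":-0.18,"roll":0,"claw":0},{"dx":0,"dy":-0.12,"dz":-0.18,"roll":0,"claw":0},{"dx":0,"dy":-0.12,"dz":-0.18,"roll":0,"claw":0}]'
python3 - <<'E'
from h import *
go([.58,-.2,.3])
p=viewer.get_image("wrist");cv2.imwrite("pics/w6.png",p["pixels"])
W=cloud(p).reshape(-1,3);x,y,z=W.T
for l,x0 in(("near",.56),("far",.602)):
    m=(abs(x-x0)<.008)&(y<-.065)&(y>-.13)&(abs(z-.065)<.004);q=y[m];print(l,len(q),q.min() if len(q) else 0)
m=(abs(x-.65)<.04)&(abs(y+.27)<.05)&(z>.055)&(z<.075);q=W[m];print("head",len(q),cv2.minAreaRect((q[:,:2]*1000).astype(np.float32)) if len(q)>9 else 0,np.median(q[:,2]),q[:,2].std())
s=viewer.get_image("scene")
for t in("mallet_head","caliper","tip_box","weld_magnet"): print(t,[(round(d["score"],2),np.round(w(s,d["point"]),3).tolist()) for d in finder.mark_of(s,t)[:2]])
meas("scene")
E
```

```text
time: 19.35
eef_pos: [0.6501, -0.2722, 0.0495]
ee_rot: [[-0.035, 0.999, -0.0], [0.999, 0.035, -0.0], [-0.0, -0.0, -1.0]]
ft_force: [-0.4, -0.3, -0.3]
width: 0.0876
gripper_force: 0.0
time: 20.18
eef_pos: [0.5279, -0.2762, 0.2299]
ee_rot: [[-0.034, 0.999, -0.001], [0.999, 0.034, 0.0], [0.0, -0.001, -1.0]]
ft_force: [0.7, -1.2, 0.3]
width: 0.0877
gripper_force: 0.0
t 20.18 pos [ 0.5279 -0.2762  0.2299] toolx_deg 91.94 tool z [-9.e-04  2.e-04 -1.e+00] F [ 0.73 -1.22  0.33] w 0.0877 delta [ 0.0745  0.0546 -0.0701]
near 0 0
far 0 0
head 1327 ((651.270751953125, -273.34686279296875), (35.1040153503418, 35.2220573425293), 79.12059783935547) 0.06355988564170964 0.0017191842281285086
mallet_head [(0.6, [0.651, -0.271, 0.028])]
caliper [(0.9, [0.479, -0.206, 0.002])]
tip_box [(0.8, [0.533, 0.138, -0.001]), (0.71, [0.654, -0.271, 0.033])]
weld_magnet [(0.77, [0.56, 0.25, -0.0])]
scene -y 188 0.1055 | scene mid 342 0.1053 | scene +y 156 0.1053 | jaw 0.0854
```

View pics/w6.png

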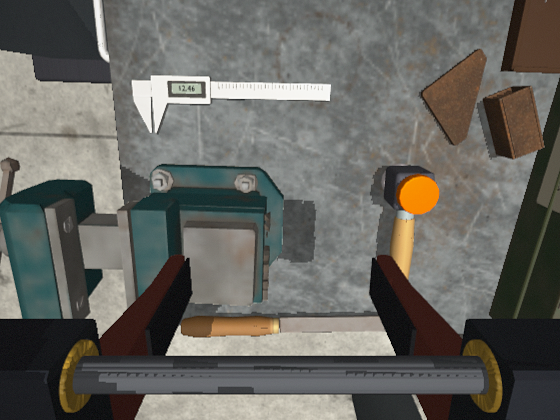

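The wrist view shows the mallet upright on the bench at (418,195) and the caliper undisturbed. The fingers are clear, so I'll hand in.

```bash
python3 -c "
from rig import r;print(r.hand_in())"
```

```text
the job is handed in; nothing more can be done
None
```

I've handed in the job with the parallels measured level, the block tapped down flat and unyielding under about 20 N, the mallet standing on its face and the other tools in place; the hand-in returned no verdict, and I did not re-measure the parallels or test whether they still slide.

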